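# Empty the filter cup and key it back onto its spring mount

### The arm

A 6-joint arm with a two-finger parallel gripper is mounted at the origin on a cart in front of the work surface, level with it; the furniture and walls round the work are solid. World frame = base frame: x ahead of the robot, y to its left, z up, the work surface at z = 0. Lengths are in m, angles in rad, forces in N, time in s.
With the tool pointing down it reaches from about 0.4 to 0.825 m from the base axis. Payload 7 kg.
Tool frame: the origin (TCP) lies on the front face of the gripper's body, between the roots of the fingers; the fingertips stand 66 mm ahead of it and the grasp point (between the pads) lies 47 mm ahead of it; z points along the fingers, y is the line along which they close (so a half turn about z gives the same grasp; the last joint's range is limited). The gripper opens to 88 mm and grips with 3 to 60 N. Pads are 19 mm wide; open, the fingers measure 130 mm over their backs; the gripper's body (78 mm by 193 mm) begins 47 mm behind the grasp point.
Start: joints at [-0.952, 0.359, 0.012, 0, -1.224, -0.288], TCP at [0.219, -0.638, 0.292] pointing down, gripper open.
Joint ranges: [-3.07, 3.07], [-1.43, 2.12], [-1.02, 1.25], [-3.03, 1.67], [-3.05, -0], [-3.03, 3.03]. Speed limits (rad/s): [2.39, 2.39, 3.01, 3.14, 3.14, 3.14].

### API

Orientations are given as [roll, pitch, yaw] about the fixed x, y, z axes, in that order (R = Rz(yaw) Ry(pitch) Rx(roll)).
In Python, from station import arm gives the robot as it stands. The module is installed in compiled form; this text tells all that it offers.
- The arm moves only by the tool move_arm, never from a script. Its argument "increments" is a list of rows, each an object of numbers: "jaw": the gripper command: -1 is shut, 1 is fully open, values between are in proportion; "dx", "dy", "dz": the shift along the tool's x, y, z in m; "twist": the turn about the tool's z in rad. A call has 1 to 12 rows; each row shifts and turns the commanded pose from where the row before left it, along the tool's axes as they then stand; what a row does not reach is not made up. A row lasts 1/12 s, in which the tool goes at most 41.7 mm and 7.16 degrees, less where a joint would pass 70% of its speed; a pose out of reach is approached as far as the arm can. A call is refused whole if a number of a shift passes 0.0417 or a number of a turn 0.125, either way. A call with a gripper value outside its range is refused whole. The fingers move at their own pace and stop on an object; "force" is the grip in N (left out, the last holds). Time passes only in rows, so rows that do not move let the fingers close. It gives the time, the measured TCP pose, the force, the opening and the grip force at its end, in the units of the state.
- arm.get_state(): the state, without advancing time (a new reading comes with each control period).
- arm.grab_frame(name): name is "scene" or "side" or "wrist"; returns the picture (400x640x3 uint8, blue, green, red); there is no depth.
- arm.camera_info(name): a dict with "K" (3x3 intrinsics, pixels), "extrinsics" (4x4, takes a point from camera to world coordinates). Camera axes: x right, y down, z forward; pixel columns grow to the right and rows downward; lengths in m; the calibration is good to about 2 mm. The wrist camera is an equidistant fisheye: a pixel r from the principal point sees the ray r / f radians off the axis. A picture is of the moment at which its call begins: read the wrist's pose just before it. camera_info takes no time and is no camera call; for the wrist camera it gives the pose at the moment of the call.
- arm.job_done(): hands the job in; it is judged then, once.
Trained networks look in the newest picture that a camera, given by its name, has taken for a name from the list of things; names that differ only in an ending like _2 or _b are one class to them, and where a whole thing is asked for, a point or a joint stands for the part that bears it (a point fixed in the world has none). Each returns a list of dicts, best first, with "score" (0 to 1); they miss things now and then, are a little off and sometimes report something else, mostly with a low value. They report only what shows in the picture. A call takes as long as a camera call. They do not tell look-alikes from the thing itself.
- arm.find_in(camera, name): "position" ([x, y, z] in m, in world coordinates, good to about 4 mm: the middle of the surface that is visible of it).
- arm.silhouettes(camera, name): "pixels" (400x640 bool, what is visible of it).
- arm.pinpoint(camera, name): "position" ([x, y, z] in m, in world coordinates, good to about 4 mm: a listed point, or the origin of a listed thing).
The state is a dict: "t": time; "q": joint angles; "qd": joint speeds; "joint_efforts": joint torques, N m; "eef_pos": TCP position; "ee_rot": TCP orientation; "force": force on the tool from outside, world axes, zero at the start; "moment": the same for the moment, N m; "width": finger opening in m; "gripper_force": force on a finger pad.
Only numpy, scipy, OpenCV 4.12 (cv2) and the standard library are available. Lean on these libraries where they do the work, as an engineer would, in place of code of your own. Each camera call takes 0.05 s, during which the arm holds its last target. There are 200 camera calls.

### The job

Tip the hardened lumps of adhesive out of the knurled filter cup into the open tray, stand the cup upright again and put it, mouth up, over the post of the filter mount. Turn it until the hidden keyways in its socket drop over the post's pins, push it down fully home against the spring, and finish with the gripper still holding it down there, as it springs up when let go. Leave the jar, the glass beaker and the brass weight alone.

Things in the scene. Friction and masses are not known exactly. Their poses are not given: they have to be found in the camera images.
- cup: Filter cup: loose round steel cup, 54 mm across, 68 mm high, 0.13 to 0.21 kg, standing mouth up; a knurled band runs round it from 32 to 60 mm above its lower rim. Origin: centre of the lower rim; z runs up to the mouth. Chamber above (with the lumps), keyed socket below, a floor between.
- cup_mouth (a point): Centre of the cup's mouth, level with its upper rim, 68 mm above the lower rim. The chamber under it is 46 mm across and 30 mm deep.
- cup_socket (a point): On the cup's axis, 4 mm above its lower rim: the start of the keyed bore. Below it the bore is 46 mm wide; from here up to the socket's ceiling, 34 mm above the lower rim, it is 35 mm with three keyways 11 mm wide, 120 degrees apart. Where they lie round the cup cannot be seen from outside and is not told: feel for them.
- mount: Filter mount, fixed: square aluminium plate 96 x 96 x 12 mm with a round seat and an upright guide post 30.6 mm across up to 41 mm above the worktop, tapering to 20 mm across at 51 mm. Origin: on the post's axis at worktop height; z up. Pins and a spring plunger act on the cup.
- mount_seat (a point): On the post's axis, level with the seat's top (20 mm above the worktop, 72 mm across). The cup is home when its lower rim lies on the seat. Keyed but not pushed, the rim stays 6 mm above the seat, where the socket's ceiling meets the plunger; let go, the spring lifts it back there.
- mount_pin (a point): Top of one of three pins, 6 mm thick, 120 degrees apart, that stand out of the post to 21 mm from its axis; this one points along the mount's x. Tops 36 mm above the worktop. A cup whose keyways miss the pins rests on them, its lower rim 12 mm above the seat. Keyways clear the pins within about 7 degrees.
- plunger (a joint): Brass spring plunger, 16 mm across, on top of the post; its free top is 60 mm above the worktop. Value: m pressed down, 0 free, 0.006 when the cup is home, 0.008 at most; the spring pushes with 5 N at 0 and 9 N at 0.006.
- tray: Open grey plastic tray, 200 mm along its x by 160 mm along its y, 35 mm high, walls 4 mm, fixed. Origin: centre of the underside.
- lump_0: Hardened amber adhesive lump about 16 mm across, 12 g, one of three alike that start in the cup's chamber. Origin: about its middle.
- lump_1: Second lump, as lump_0.
- lump_2: Third lump, as lump_0.
- jar_2: Bystander: plastic screw-top jar, 59 mm across, 72 mm high, origin at the centre of its underside. Leave alone.
- glass_beaker: Bystander: small glass beaker, 60 mm across, 82 mm high, origin at the centre of its underside. Leave alone.
- weight_0: Bystander: round brass weight, 34 mm across, 23 mm high, origin at the centre of its underside. Leave alone.
There are look-alikes about, which are no part of the job. What is shaped like the cup but blue or green is not meant.

How it is judged:
By the outcome, as a careful person would: the job done as asked, in the order asked, and still so for the second after the job is handed in, while the arm keeps its last pose, push and grip.
It also fails if it takes over 64 s, if anything falls off the work surface, if the arm or the gripper's body presses on something with over 40 N, if the wrist force passes 120 N, or if a joint passes its speed limit or range.

## Working session

There is one attempt and no reset: what is moved stays moved. The work goes in short steps, Python scripts to look and compute and a tool call to move; the robot and the scene stay as the last step left them, time stands still between calls to the robot, and variables do not carry over. Pictures are saved under pics/ and viewed, at most 10 in all, crops included, and the job is handed in when it is done.

Besides the shell and the picture viewer there is one more tool, called after "Request:" in YAML: its name, and indented under it one key for each argument. move_arm: Moves the arm, as the interface text tells. Its arguments: {"type":"object","properties":{"increments":{"type":"array"},"force":{"type":"number"}},"required":["increments"]}

```bash
mkdir -p pics
python3 - <<'E'
from station import arm
import cv2,numpy as np
np.set_printoptions(precision=4,suppress=True)
s=arm.get_state(); print(s['t'],s['eef_pos'],s['ee_rot'],s['width'],s['force'])
a=arm.grab_frame('scene');b=arm.grab_frame('side')
cv2.imwrite('pics/scene.png',a);cv2.imwrite('pics/side.png',b)
for c in('scene','side'):
    i=arm.camera_info(c);E=np.array(i['extrinsics']);print(c,np.array(i['K']).tolist(),E.round(4).tolist())
    for n in('cup','cup_mouth','mount_seat','mount_pin','mount','tray','jar_2','glass_beaker','weight_0'):
        for d in arm.pinpoint(c,n)[:4]:
            p=np.array(d['position']);q=E[:3,:3].T@(p-E[:3,3]);K=np.array(i['K']);uv=(K@q)[:2]/q[2]
            print(c,n,round(d['score'],2),p,uv.round())
print(arm.get_state()['t'])
E
```

```text
0.0 [ 0.2191 -0.638   0.2912] [ 3.1399 -0.0001 -2.8109] 0.08772015548269095 [-0.0155  0.6751 -0.9819]
scene [[396.44686783256054, 0.0, 314.6801374349596], [0.0, 396.44686783256054, 199.78691910008072], [0.0, 0.0, 1.0]] [[-0.6582, -0.5087, 0.555, -0.0552], [-0.7529, 0.4482, -0.482, 0.5415], [-0.0036, -0.7351, -0.678, 0.8055], [0.0, 0.0, 0.0, 1.0]]
scene cup 0.79 [ 0.4389  0.056  -0.003 ] [331. 247.]
scene cup_mouth 0.95 [ 0.5229 -0.4021  0.0677] [418. 146.]
scene cup_mouth 0.89 [0.4429 0.0551 0.0662] [331. 228.]
scene cup_mouth 0.71 [ 0.5023 -0.0382  0.0706] [341. 199.]
scene cup_mouth 0.62 [0.5312 0.0858 0.0687] [299. 215.]
scene mount_seat 0.56 [0.4848 0.2487 0.0152] [261. 271.]
scene mount_pin 0.7 [0.4965 0.2633 0.0356] [253. 266.]
scene mount_pin 0.7 [0.4848 0.2504 0.0183] [260. 270.]
scene tray 0.55 [ 0.4567 -0.2432 -0.0008] [399. 193.]
scene jar_2 0.67 [ 0.6183  0.3526 -0.0009] [198. 265.]
scene glass_beaker 0.88 [ 0.6697 -0.1456  0.0034] [328. 173.]
scene glass_beaker 0.6 [0.4973 0.2629 0.0344] [253. 266.]
scene weight_0 0.44 [0.6506 0.2415 0.0028] [228. 235.]
side [[391.594867
[... 458 characters left out ...]
.5062 -0.0369  0.0674] [339. 197.]
side cup_mouth 0.82 [0.5327 0.088  0.0692] [307. 219.]
side cup_mouth 0.79 [0.4385 0.0496 0.0669] [346. 224.]
side cup_mouth 0.62 [ 0.5213 -0.4006  0.0688] [384. 140.]
side mount_seat 0.81 [0.4868 0.252  0.0167] [287. 281.]
side mount_pin 0.66 [0.4976 0.2594 0.0383] [281. 275.]
side mount 0.88 [0.4829 0.2524 0.0022] [288. 286.]
side tray 0.69 [ 0.4536 -0.2398 -0.0022] [382. 187.]
side jar_2 0.7 [ 0.6218  0.3626 -0.003 ] [212. 295.]
side jar_2 0.31 [ 0.6607 -0.1463  0.003 ] [311. 180.]
side glass_beaker 0.74 [ 0.6648 -0.1465  0.002 ] [310. 180.]
side weight_0 0.72 [0.653  0.2404 0.0004] [236. 256.]
side weight_0 0.26 [ 0.4564 -0.2439  0.0017] [382. 185.]
1.0
```

View pics/scene.png

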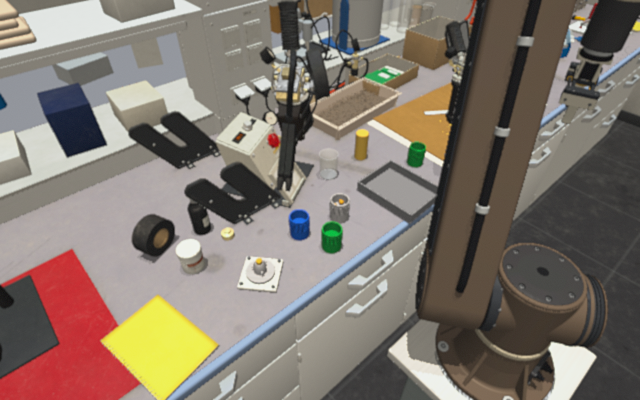

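View pics/side.png

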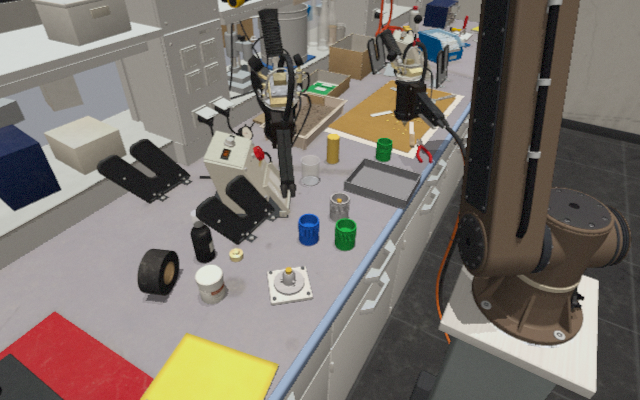

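```bash
cat > h.py <<'E'
from station import arm
import cv2,numpy as np
np.set_printoptions(precision=4,suppress=True)
def cam(c):
    i=arm.camera_info(c);return np.array(i['K']),np.array(i['extrinsics'])
def toplane(c,uv,z):
    K,E=cam(c);d=(E[:3,:3]@np.linalg.inv(K)@np.c_[uv,np.ones(len(uv))].T).T
    return E[:3,3]+d*((z-E[2,3])/d[:,2])[:,None]
def proj(c,p):
    K,E=cam(c);q=(np.atleast_2d(p)-E[:3,3])@E[:3,:3];q=q@K.T;return q[:,:2]/q[:,2:]
def st():
    s=arm.get_state();print('t',round(s['t'],2),'pos',np.array(s['eef_pos']),'rpy',np.array(s['ee_rot']),'F',np.array(s['force']).round(1),'w',round(s['width'],4),'gf',round(s['gripper_force'],1),'q6',round(s['q'][5],3));return s
E
python3 - <<'E'
from h import *
for c in('scene','side'):
    im=arm.grab_frame(c)
    for n,z in(('tray',.035),('mount',.012)):
        for d in arm.silhouettes(c,n)[:1]:
            m=d['pixels'].astype(np.uint8);cs=max(cv2.findContours(m,0,1)[0],key=cv2.contourArea)
            P=toplane(c,cs[:,0].astype(float),z)[:,:2]
            r=cv2.minAreaRect((P*1000).astype(np.float32));print(c,n,round(d['score'],2),r,cv2.boxPoints(r).round().tolist())
im=cv2.imread('pics/side.png');s=cv2.imread('pics/scene.png')
A=cv2.resize(im[180:310,255:385],(390,390),interpolation=2);B=cv2.resize(s[130:260,310:440],(390,390),interpolation=2)
cv2.imwrite('pics/crop.png',np.hstack([A,B]))
E
```

```text
scene tray 0.57 ((449.85174560546875, -224.5493927001953), (214.1389617919922, 191.61160278320312), 2.5164906978607178) [[339.0, -134.0], [347.0, -325.0], [561.0, -316.0], [553.0, -124.0]]
scene mount 0.7 ((482.6582336425781, 252.8825225830078), (96.78985595703125, 99.77154541015625), 42.04246139526367) [[413.0, 258.0], [480.0, 183.0], [552.0, 248.0], [485.0, 322.0]]
side tray 0.6 ((446.76458740234375, -219.6302490234375), (209.60552978515625, 207.5043487548828), 2.7894837856292725) [[337.0, -121.0], [347.0, -328.0], [556.0, -318.0], [546.0, -111.0]]
side mount 0.82 ((480.9356384277344, 252.46774291992188), (95.07955932617188, 104.71918487548828), 42.60997772216797) [[410.0, 259.0], [481.0, 182.0], [551.0, 246.0], [480.0, 323.0]]
```

View pics/crop.png

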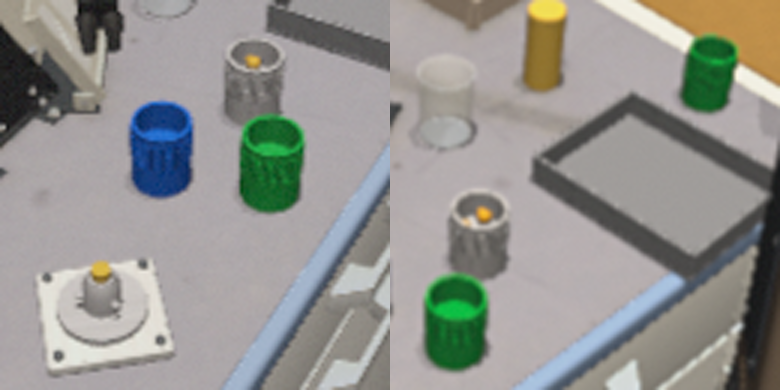

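```bash
python3 - <<'E'
from h import *
def tri(a,b):
    Ps=[]
    for c in('scene','side'):
        K,E=cam(c);q=K@np.linalg.inv(E)[:3];Ps.append(q)
    X=cv2.triangulatePoints(Ps[0],Ps[1],np.array(a,float),np.array(b,float));return (X[:3]/X[3]).ravel()
print('tip',tri((287,197),(288,195)),'base corner',toplane('scene',np.array([[285.,203],[305,183]]),0),toplane('side',np.array([[290.,213]]),0))
print('tray tl',toplane('scene',np.array([[358.3,183.3],[390.7,162.3],[410.,217]]),.035))
E
python3 - <<'E'
import cv2,numpy as np
s=cv2.imread('pics/scene.png');b=cv2.imread('pics/side.png')
cv2.imwrite('pics/crop2.png',np.hstack([cv2.resize(s[60:230,240:370],(390,510)),cv2.resize(b[60:230,240:370],(390,510))]))
E
```

```text
tip [0.5863 0.0853 0.1092] base corner [[ 0.6519  0.0444  0.    ]
 [ 0.6829 -0.0595  0.    ]] [[0.63   0.0246 0.    ]]
tray tl [[ 0.544  -0.1524  0.035 ]
 [ 0.548  -0.3043  0.035 ]
 [ 0.351  -0.1561  0.035 ]]
```

View pics/crop2.png

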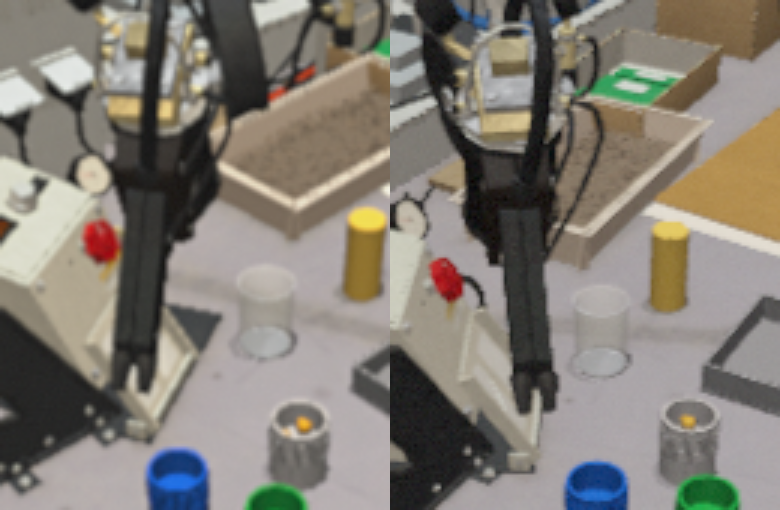

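Candidates: steel grey cup with amber lumps at scene (340,207); blue one (299,225), green (331,237), green (416,154). The steel one is the cup, since it is uncoloured and alone holds lumps, which the crop confirms. The mount is at scene (261,271), and the tray lies at yaw of about 2.6° with its near wall at y ≈ -0.157.

Request:
move_arm:
  increments:
    - {"jaw": 0.8,"dx": -0.025,"dy": 0.0255,"dz": 0.003}
    - {"jaw": 0.8,"dx": -0.025,"dy": 0.0255,"dz": 0.003}
    - {"jaw": 0.8,"dx": -0.025,"dy": 0.0255,"dz": 0.003}
    - {"jaw": 0.8,"dx": -0.025,"dy": 0.0255,"dz": 0.003}
    - {"jaw": 0.8,"dx": -0.025,"dy": 0.0255,"dz": 0.003}
    - {"jaw": 0.8,"dx": -0.025,"dy": 0.0255,"dz": 0.003}
    - {"jaw": 0.8,"dx": -0.025,"dy": 0.0255,"dz": 0.003}
    - {"jaw": 0.8,"dx": -0.025,"dy": 0.0255,"dz": 0.003}
    - {"jaw": 0.8,"dx": -0.025,"dy": 0.0255,"dz": 0.003}
    - {"jaw": 0.8,"dx": -0.025,"dy": 0.0255,"dz": 0.003}
    - {"jaw": 0.8,"dx": -0.025,"dy": 0.0255,"dz": 0.003}
    - {"jaw": 0.8,"dx": -0.025,"dy": 0.0255,"dz": 0.003}
  force: 12

```text
$.increments[0]: bad value
```

Request:
move_arm:
  increments:
    - {"jaw": 0.8,"dx": -0.025,"dy": 0.0255,"dz": 0.003,"twist": 0}
    - {"jaw": 0.8,"dx": -0.025,"dy": 0.0255,"dz": 0.003,"twist": 0}
    - {"jaw": 0.8,"dx": -0.025,"dy": 0.0255,"dz": 0.003,"twist": 0}
    - {"jaw": 0.8,"dx": -0.025,"dy": 0.0255,"dz": 0.003,"twist": 0}
    - {"jaw": 0.8,"dx": -0.025,"dy": 0.0255,"dz": 0.003,"twist": 0}
    - {"jaw": 0.8,"dx": -0.025,"dy": 0.0255,"dz": 0.003,"twist": 0}
    - {"jaw": 0.8,"dx": -0.025,"dy": 0.0255,"dz": 0.003,"twist": 0}
    - {"jaw": 0.8,"dx": -0.025,"dy": 0.0255,"dz": 0.003,"twist": 0}
    - {"jaw": 0.8,"dx": -0.025,"dy": 0.0255,"dz": 0.003,"twist": 0}
    - {"jaw": 0.8,"dx": -0.025,"dy": 0.0255,"dz": 0.003,"twist": 0}
    - {"jaw": 0.8,"dx": -0.025,"dy": 0.0255,"dz": 0.003,"twist": 0}
    - {"jaw": 0.8,"dx": -0.025,"dy": 0.0255,"dz": 0.003,"twist": 0}
  force: 12

```text
t: 2.3
eef_pos: [0.404, -0.2499, 0.2565]
ee_rot: [-3.141, 0.001, -2.811]
force: [1.2, -0.1, 0.3]
width: 0.0789
gripper_force: 0.0
```

Request:
move_arm:
  increments:
    - {"jaw": 0.8,"dx": -0.0273,"dy": 0.028,"dz": 0.01,"twist": 0}
    - {"jaw": 0.8,"dx": -0.0273,"dy": 0.028,"dz": 0.01,"twist": 0}
    - {"jaw": 0.8,"dx": -0.0273,"dy": 0.028,"dz": 0.01,"twist": 0}
    - {"jaw": 0.8,"dx": -0.0273,"dy": 0.028,"dz": 0.01,"twist": 0}
    - {"jaw": 0.8,"dx": -0.0273,"dy": 0.028,"dz": 0.01,"twist": 0}
    - {"jaw": 0.8,"dx": -0.0273,"dy": 0.028,"dz": 0.01,"twist": 0}
    - {"jaw": 0.8,"dx": 0,"dy": 0,"dz": 0,"twist": 0.11}
    - {"jaw": 0.8,"dx": 0,"dy": 0,"dz": 0,"twist": 0.11}
    - {"jaw": 0.8,"dx": 0,"dy": 0,"dz": 0,"twist": 0.11}

```text
t: 3.05
eef_pos: [0.5042, -0.0384, 0.1959]
ee_rot: [-3.141, -0.001, 3.139]
force: [0.6, 0.2, -0.2]
width: 0.079
gripper_force: 0.0
```

Run:
```python
from h import *
s=st();arm.grab_frame('wrist')
for n in('cup_mouth','cup'):
  for d in arm.pinpoint('wrist',n)[:4]:print(n,round(d['score'],2),np.array(d['position']))
st()
```

```text
t 3.05 pos [ 0.5042 -0.0384  0.1959] rpy [-3.1414 -0.0005  3.139 ] F [ 0.6  0.2 -0.2] w 0.079 gf 0.0 q6 -1.887
cup_mouth 0.97 [0.5315 0.0889 0.0728]
cup_mouth 0.92 [0.4385 0.0538 0.0688]
cup_mouth 0.69 [ 0.5232 -0.4033  0.0702]
cup_mouth 0.64 [ 0.5034 -0.0375  0.0697]
cup 0.9 [ 0.5314  0.0848 -0.0004]
cup 0.8 [0.4422 0.0553 0.0004]
cup 0.77 [ 0.5193 -0.4015 -0.0007]
t 3.2 pos [ 0.504  -0.0393  0.1962] rpy [-3.1416  0.0002 -3.1377] F [-0.1 -0.   0.6] w 0.0789 gf 0.0 q6 -1.878
```

Request:
move_arm:
  increments:
    - {"jaw": 0.8,"dx": 0,"dy": 0.0015,"dz": 0.035,"twist": 0}
    - {"jaw": 0.8,"dx": 0,"dy": 0,"dz": 0.035,"twist": 0}
    - {"jaw": 0.8,"dx": 0,"dy": 0,"dz": 0.025,"twist": 0}
    - {"jaw": 0.8,"dx": 0,"dy": 0,"dz": 0.009,"twist": 0}
    - {"jaw": -1,"dx": 0,"dy": 0,"dz": 0,"twist": 0}
    - {"jaw": -1,"dx": 0,"dy": 0,"dz": 0,"twist": 0}
    - {"jaw": -1,"dx": 0,"dy": 0,"dz": 0,"twist": 0}
    - {"jaw": -1,"dx": 0,"dy": 0,"dz": 0,"twist": 0}
    - {"jaw": -1,"dx": 0,"dy": 0,"dz": 0,"twist": 0}
    - {"jaw": -1,"dx": 0,"dy": 0,"dz": 0,"twist": 0}
  force: 15

```text
t: 4.03
eef_pos: [0.5048, -0.0377, 0.0936]
ee_rot: [3.141, 0.003, -3.14]
force: [-0.9, 0.5, 8.3]
width: 0.0526
gripper_force: 15.0
```

Request:
move_arm:
  increments:
    - {"jaw": -1,"dx": 0,"dy": 0,"dz": -0.035,"twist": 0}
    - {"jaw": -1,"dx": 0,"dy": 0,"dz": -0.035,"twist": 0}
    - {"jaw": -1,"dx": 0.012,"dy": -0.028,"dz": 0,"twist": 0}
    - {"jaw": -1,"dx": 0.012,"dy": -0.028,"dz": 0,"twist": 0}
    - {"jaw": -1,"dx": 0.012,"dy": -0.028,"dz": 0,"twist": 0}
    - {"jaw": -1,"dx": 0,"dy": 0,"dz": 0,"twist": -0.12}
    - {"jaw": -1,"dx": 0,"dy": 0,"dz": 0,"twist": -0.12}
    - {"jaw": -1,"dx": 0,"dy": 0,"dz": 0,"twist": -0.12}
    - {"jaw": -1,"dx": 0,"dy": 0,"dz": 0,"twist": -0.12}
    - {"jaw": -1,"dx": 0,"dy": 0,"dz": 0,"twist": -0.12}
    - {"jaw": -1,"dx": 0,"dy": 0,"dz": 0,"twist": -0.12}
    - {"jaw": -1,"dx": 0,"dy": 0,"dz": 0,"twist": -0.12}

```text
t: 5.03
eef_pos: [0.4677, -0.122, 0.1625]
ee_rot: [-3.142, 0.0, -2.295]
force: [-0.4, 0.4, -2.3]
width: 0.0526
gripper_force: 15.0
```

Request:
move_arm:
  increments:
    - {"jaw": -1,"dx": 0,"dy": 0,"dz": 0,"twist": -0.12}
    - {"jaw": -1,"dx": 0,"dy": 0,"dz": 0,"twist": -0.12}
    - {"jaw": -1,"dx": 0,"dy": 0,"dz": 0,"twist": -0.12}
    - {"jaw": -1,"dx": 0,"dy": 0,"dz": 0,"twist": -0.12}
    - {"jaw": -1,"dx": 0,"dy": 0,"dz": 0,"twist": -0.12}
    - {"jaw": -1,"dx": 0,"dy": 0,"dz": 0,"twist": -0.12}
    - {"jaw": -1,"dx": 0,"dy": 0,"dz": 0,"twist": -0.054}
    - {"jaw": -1,"dx": 0,"dy": 0,"dz": 0,"twist": 0}

```text
t: 5.7
eef_pos: [0.4678, -0.1219, 0.1625]
ee_rot: [-3.141, 0.0, -1.524]
force: [0.6, 0.1, -1.4]
width: 0.0528
gripper_force: 15.0
```

Run:
```python
from h import *
st();a=arm.grab_frame('scene');b=arm.grab_frame('wrist')
cv2.imwrite('pics/w1.png',np.hstack([cv2.resize(a[110:260,270:470],(400,300)),cv2.resize(b,(400,250))[:, :] if 0 else cv2.resize(b,(400,300))]))
```

```text
t 5.7 pos [ 0.4678 -0.1219  0.1625] rpy [-3.1412  0.0002 -1.5243] F [ 0.6  0.1 -1.4] w 0.0528 gf 15.0 q6 -0.106
```

View pics/w1.png

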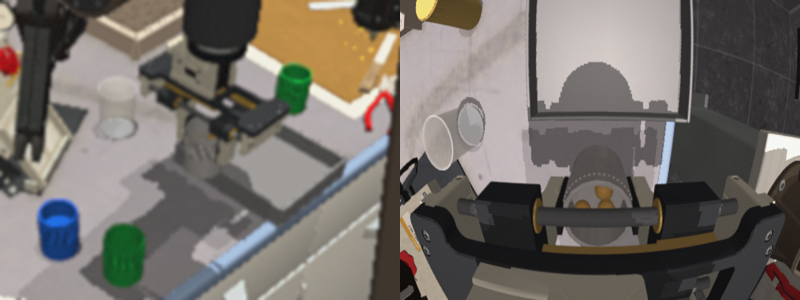

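The cup is held upright with all three lumps visible (wrist right half, around (600,200)), and the tray wall lies ahead, parallel. Now I go down outside the wall and tip the cup over its edge.

Request:
move_arm:
  increments:
    - {"jaw": -1,"dx": 0,"dy": 0,"dz": 0.03,"twist": 0}
    - {"jaw": -1,"dx": 0,"dy": 0,"dz": 0.02,"twist": 0}
    - {"jaw": -1,"dx": 0.004,"dy": 0,"dz": 0,"twist": 0}
    - {"jaw": -1,"dx": 0.004,"dy": 0,"dz": 0,"twist": 0}
    - {"jaw": -1,"dx": 0.002,"dy": 0,"dz": 0,"twist": 0}

```text
t: 6.22
eef_pos: [0.4691, -0.1325, 0.1131]
ee_rot: [-3.141, -0.0, -1.527]
force: [-0.4, 0.3, -1.7]
width: 0.0523
gripper_force: 15.0
```

Run:
```python
from h import *
st();i=arm.camera_info('wrist');K=np.array(i['K']);E=np.array(i['extrinsics'])
# earlier image pixel -> shift camera to earlier pose: dz +.05, y +.01
s=arm.get_state();dp=np.array([.4678,-.1219,.1625])-np.array(s['eef_pos'])
for px in((336,163),(336,150),(215,157),(455,157)):
    d=(np.array(px)-K[:2,2])/K[0,0];r=np.linalg.norm(d);v=np.r_[d/r*np.sin(r),np.cos(r)];w=E[:3,:3]@v;o=E[:3,3]+dp
    print(px,o+w*((.035-o[2])/w[2]))
```

```text
t 6.22 pos [ 0.4691 -0.1325  0.1131] rpy [-3.1409 -0.0003 -1.5273] F [-0.4  0.3 -1.7] w 0.0523 gf 15.0 q6 -0.086
(336, 163) [ 0.4557 -0.16    0.035 ]
(336, 150) [ 0.4563 -0.1695  0.035 ]
(215, 157) [ 0.5461 -0.1616  0.035 ]
(455, 157) [ 0.3631 -0.1704  0.035 ]
```

Request:
move_arm:
  increments:
    - {"jaw": -1,"dx": 0.005,"dy": 0,"dz": -0.003,"twist": 0}
    - {"jaw": -1,"dx": 0.005,"dy": 0,"dz": -0.003,"twist": 0}
    - {"jaw": -1,"dx": 0.005,"dy": 0,"dz": -0.002,"twist": 0}
    - {"jaw": -1,"dx": 0.005,"dy": 0,"dz": -0.0015,"twist": 0}
    - {"jaw": -1,"dx": 0.005,"dy": 0,"dz": -0.0005,"twist": 0}
    - {"jaw": -1,"dx": 0.0055,"dy": 0,"dz": 0,"twist": 0}

```text
t: 6.72
eef_pos: [0.4704, -0.1626, 0.1238]
ee_rot: [-3.139, 0.0, -1.527]
force: [-1.4, 5.5, 2.9]
width: 0.0528
gripper_force: 15.0
```

Run:
```python
from h import *
st();a=arm.grab_frame('scene')
cv2.imwrite('pics/t1.png',cv2.resize(a[110:260,290:440],(600,600),interpolation=2))
```

```text
t 6.72 pos [ 0.4704 -0.1626  0.1238] rpy [-3.1392  0.0005 -1.527 ] F [-1.4  5.5  2.9] w 0.0528 gf 15.0 q6 -0.018
```

View pics/t1.png

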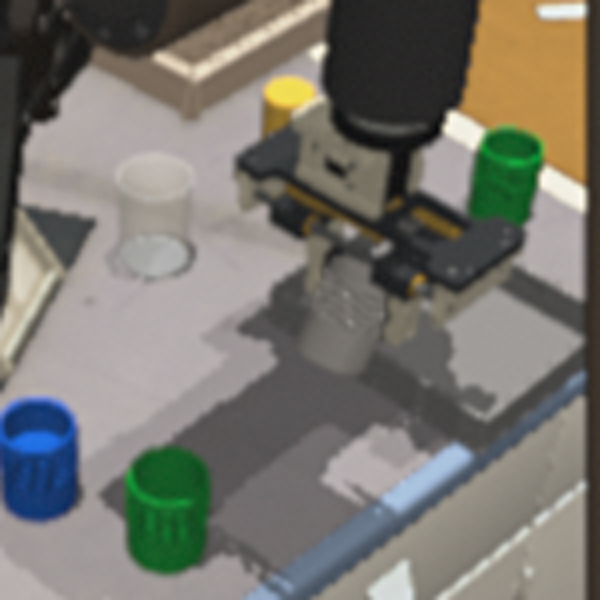

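The cup is tilting as planned: it is at about 40° in the crop around (340,310), with the mouth leaning into the tray. I'll continue over.

Request:
move_arm:
  increments:
    - {"jaw": -1,"dx": 0.0055,"dy": 0,"dz": 0.001,"twist": 0}
    - {"jaw": -1,"dx": 0.005,"dy": 0,"dz": 0.002,"twist": 0}
    - {"jaw": -1,"dx": 0.005,"dy": 0,"dz": 0.002,"twist": 0}
    - {"jaw": -1,"dx": 0.0045,"dy": 0,"dz": 0.003,"twist": 0}
    - {"jaw": -1,"dx": 0.004,"dy": 0,"dz": 0.0035,"twist": 0}
    - {"jaw": -1,"dx": 0.004,"dy": 0,"dz": 0.004,"twist": 0}
    - {"jaw": -1,"dx": 0.003,"dy": 0,"dz": 0.004,"twist": 0}
    - {"jaw": -1,"dx": 0.003,"dy": 0,"dz": 0.0045,"twist": 0}

```text
t: 7.43
eef_pos: [0.4732, -0.1977, 0.1005]
ee_rot: [-3.137, -0.002, -1.526]
force: [-1.3, -5.2, 9.4]
width: 0.0526
gripper_force: 15.0
```

Request:
move_arm:
  increments:
    - {"jaw": -1,"dx": 0.001,"dy": 0,"dz": 0.004,"twist": 0}
    - {"jaw": -1,"dx": 0.0,"dy": 0,"dz": 0.004,"twist": 0}
    - {"jaw": -1,"dx": -0.001,"dy": 0,"dz": 0.0025,"twist": 0}
    - {"jaw": -1,"dx": -0.0015,"dy": 0,"dz": 0.0025,"twist": 0}

```text
t: 7.77
eef_pos: [0.4736, -0.197, 0.0879]
ee_rot: [-3.136, -0.003, -1.526]
force: [-0.2, -13.2, 12.9]
width: 0.0528
gripper_force: 15.0
```

Run:
```python
from h import *
st();a=arm.grab_frame('scene');b=arm.grab_frame('wrist')
for c in('scene','wrist'):
  for n in('lump_0','cup','cup_mouth','cup_socket'):
    for d in arm.pinpoint(c,n)[:6]:print(c,n,round(d['score'],2),np.array(d['position']))
cv2.imwrite('pics/t2.png',np.hstack([cv2.resize(a[120:240,310:430],(400,400),interpolation=2),cv2.resize(b[50:370,160:480],(400,400))]))
```

```text
t 7.77 pos [ 0.4736 -0.197   0.0879] rpy [-3.1365 -0.003  -1.5257] F [ -0.2 -13.2  12.9] w 0.0528 gf 15.0 q6 0.051
scene lump_0 0.65 [0.6517 0.2388 0.0033]
scene lump_0 0.15 [0.4968 0.2662 0.0363]
scene cup 0.91 [0.5338 0.0888 0.0004]
scene cup 0.77 [ 0.4741 -0.1405  0.0619]
scene cup 0.55 [ 0.4398  0.0567 -0.0004]
scene cup 0.54 [ 0.5215 -0.4015  0.0012]
scene cup_mouth 0.75 [ 0.4762 -0.2072  0.0607]
scene cup_mouth 0.67 [0.5321 0.0867 0.0696]
scene cup_mouth 0.56 [0.4416 0.0543 0.069 ]
scene cup_socket 0.72 [ 0.5213 -0.3985  0.0094]
scene cup_socket 0.59 [0.4404 0.0486 0.0036]
scene cup_socket 0.58 [ 0.4695 -0.1415  0.0672]
wrist lump_0 0.81 [ 0.4679 -0.2051  0.0378]
wrist lump_0 0.65 [ 0.4682 -0.1885  0.0371]
wrist cup_mouth 0.72 [ 0.4734 -0.2095  0.0576]
```

View pics/t2.png

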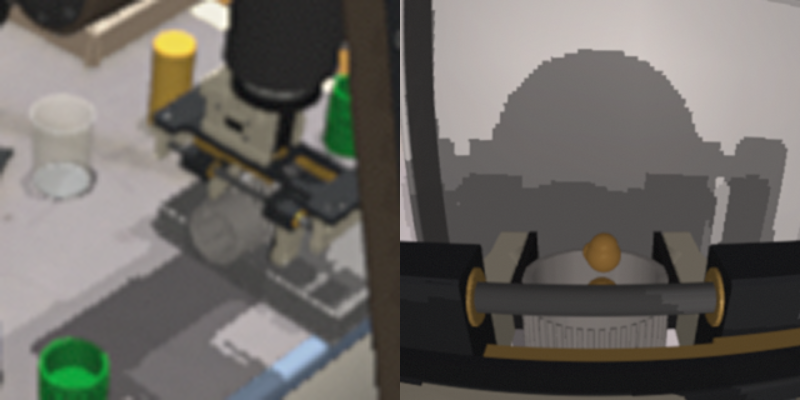

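The cup is about horizontal over the wall (crop (225,230)). It has slid roughly 20 mm up the pads. Two lumps show at the mouth edge (wrist crop (603,250)). I'll lift clear and shake them out towards the tray's middle.

Request:
move_arm:
  increments:
    - {"jaw": -1,"dx": 0,"dy": 0,"dz": -0.012,"twist": 0}
    - {"jaw": -1,"dx": 0.0,"dy": 0,"dz": -0.012,"twist": 0}
    - {"jaw": -1,"dx": 0.02,"dy": 0,"dz": 0,"twist": 0}
    - {"jaw": -1,"dx": 0.03,"dy": 0,"dz": 0,"twist": 0}
    - {"jaw": -1,"dx": -0.03,"dy": 0,"dz": 0,"twist": 0}
    - {"jaw": -1,"dx": -0.02,"dy": 0,"dz": 0,"twist": 0}
    - {"jaw": -1,"dx": 0,"dy": 0,"dz": 0,"twist": 0}

```text
t: 8.85
eef_pos: [0.4707, -0.1947, 0.11]
ee_rot: [-3.141, -0.0, -1.529]
force: [0.4, 1.1, -2.5]
width: 0.0525
gripper_force: 15.0
```

Run:
```python
from h import *
st();b=arm.grab_frame('wrist')
for c in('wrist','scene'):
  if c=='scene':arm.grab_frame(c)
  for n in('lump_0','cup','cup_mouth','cup_socket'):
    for d in arm.pinpoint(c,n)[:6]:
      p=np.array(d['position'])
      if -.33<p[1]<-.1:print(c,n,round(d['score'],2),p)
cv2.imwrite('pics/t3.png',b)
```

```text
t 8.85 pos [ 0.4707 -0.1947  0.11  ] rpy [-3.1406 -0.     -1.529 ] F [ 0.4  1.1 -2.5] w 0.0525 gf 15.0 q6 0.048
wrist lump_0 0.91 [ 0.4726 -0.2112  0.006 ]
wrist lump_0 0.75 [ 0.4674 -0.2699  0.0077]
wrist lump_0 0.66 [ 0.4818 -0.2475  0.0098]
wrist cup_mouth 0.7 [ 0.472  -0.2059  0.0771]
scene lump_0 0.4 [ 0.4744 -0.2124  0.0137]
scene cup 0.61 [ 0.4708 -0.1396  0.0865]
scene cup_mouth 0.76 [ 0.4705 -0.2026  0.0763]
scene cup_socket 0.87 [ 0.469  -0.1412  0.0882]
```

All three lumps are found on the tray floor (z≈0.008) and the cup is at about 98°. Next I erect it by pressing the lower half of its base face on the wall's inner edge and rolling it up round that edge.

Request:
move_arm:
  increments:
    - {"jaw": -1,"dx": 0.02,"dy": -0.0015,"dz": 0,"twist": 0}
    - {"jaw": -1,"dx": 0.02,"dy": -0.0015,"dz": 0.005,"twist": 0}
    - {"jaw": -1,"dx": 0,"dy": 0,"dz": 0.012,"twist": 0}
    - {"jaw": -1,"dx": 0,"dy": 0,"dz": 0.012,"twist": 0}
    - {"jaw": -1,"dx": -0.006,"dy": 0,"dz": 0,"twist": 0}
    - {"jaw": -1,"dx": -0.006,"dy": 0,"dz": 0,"twist": 0}
    - {"jaw": -1,"dx": -0.003,"dy": 0,"dz": -0.004,"twist": 0}
    - {"jaw": -1,"dx": -0.003,"dy": 0,"dz": -0.004,"twist": 0}
  force: 10

```text
t: 10.02
eef_pos: [0.4744, -0.2171, 0.089]
ee_rot: [3.14, -0.001, -1.526]
force: [-2.7, -9.0, 2.8]
width: 0.0524
gripper_force: 10.0
```

Request:
move_arm:
  increments:
    - {"jaw": -1,"dx": -0.004,"dy": 0,"dz": -0.007,"twist": 0}
    - {"jaw": -1,"dx": -0.004,"dy": 0,"dz": -0.007,"twist": 0}
    - {"jaw": -1,"dx": -0.005,"dy": 0,"dz": -0.0055,"twist": 0}
    - {"jaw": -1,"dx": -0.0055,"dy": 0,"dz": -0.0055,"twist": 0}

```text
t: 10.35
eef_pos: [0.4747, -0.1975, 0.1142]
ee_rot: [-3.14, -0.0, -1.527]
force: [0.8, -0.9, -1.7]
width: 0.0523
gripper_force: 10.0
```

```bash
cat > look.py <<'E'
from h import *
st()
for c in('scene','side','wrist'):
  arm.grab_frame(c)
  for n in('cup','cup_mouth'):
    for d in arm.pinpoint(c,n)[:6]:
      p=np.array(d['position'])
      if -.33<p[1]<-.06:print(c,n,round(d['score'],2),p)
E
python3 look.py
```

```text
t 10.35 pos [ 0.4747 -0.1975  0.1142] rpy [-3.1404 -0.     -1.5265] F [ 0.8 -0.9 -1.7] w 0.0523 gf 10.0 q6 0.056
scene cup_mouth 0.66 [ 0.476  -0.2088  0.0935]
scene cup_mouth 0.51 [ 0.4759 -0.2141  0.0136]
side cup 0.87 [ 0.4742 -0.1466  0.0603]
side cup_mouth 0.78 [ 0.4763 -0.2108  0.0922]
wrist cup 0.88 [ 0.4689 -0.1507  0.0614]
wrist cup 0.62 [ 0.4638 -0.2709  0.0091]
wrist cup_mouth 0.69 [ 0.4768 -0.2148  0.0917]
```

Request:
move_arm:
  increments:
    - {"jaw": -1,"dx": 0.015,"dy": 0,"dz": 0,"twist": 0}
    - {"jaw": -1,"dx": 0,"dy": 0,"dz": 0.011,"twist": 0}
    - {"jaw": -1,"dx": -0.008,"dy": 0,"dz": 0,"twist": 0}
    - {"jaw": -1,"dx": -0.005,"dy": 0,"dz": -0.003,"twist": 0}
    - {"jaw": -1,"dx": -0.005,"dy": 0,"dz": -0.003,"twist": 0}
    - {"jaw": -1,"dx": -0.005,"dy": 0,"dz": -0.003,"twist": 0}
    - {"jaw": -1,"dx": -0.005,"dy": 0,"dz": -0.0015,"twist": 0}
    - {"jaw": -1,"dx": -0.005,"dy": 0,"dz": -0.0015,"twist": 0}
    - {"jaw": -1,"dx": -0.005,"dy": 0,"dz": -0.0015,"twist": 0}

```text
t: 11.55
eef_pos: [0.4734, -0.1747, 0.1162]
ee_rot: [-3.141, -0.0, -1.526]
force: [-0.2, -3.6, 0.1]
width: 0.0524
gripper_force: 10.0
```

```bash
python3 look.py
```

```text
t 11.55 pos [ 0.4734 -0.1747  0.1162] rpy [-3.1409 -0.0001 -1.5265] F [-0.2 -3.6  0.1] w 0.0524 gf 10.0 q6 0.008
scene cup 0.62 [ 0.4733 -0.1505  0.0421]
scene cup_mouth 0.97 [ 0.4736 -0.1817  0.1052]
side cup 0.86 [ 0.4742 -0.1466  0.04  ]
side cup_mouth 0.83 [ 0.4718 -0.1831  0.1024]
wrist cup 0.7 [ 0.4674 -0.1469  0.0384]
wrist cup_mouth 0.83 [ 0.4739 -0.1852  0.1018]
wrist cup_mouth 0.6 [ 0.6704 -0.1434 -0.0018]
```

Request:
move_arm:
  increments:
    - {"jaw": -1,"dx": -0.005,"dy": 0,"dz": -0.0005,"twist": 0}
    - {"jaw": -1,"dx": -0.005,"dy": 0,"dz": 0,"twist": 0}
    - {"jaw": -1,"dx": -0.005,"dy": 0,"dz": 0,"twist": 0}
    - {"jaw": -1,"dx": -0.005,"dy": 0,"dz": 0.0005,"twist": 0}
    - {"jaw": -1,"dx": -0.004,"dy": 0,"dz": 0.001,"twist": 0}
    - {"jaw": -1,"dx": -0.003,"dy": 0,"dz": 0.0015,"twist": 0}

```text
t: 12.5
eef_pos: [0.472, -0.1477, 0.1132]
ee_rot: [3.141, -0.0, -1.526]
force: [-0.4, -2.3, 4.3]
width: 0.0525
gripper_force: 10.0
```

```bash
python3 look.py
```

```text
t 12.5 pos [ 0.472  -0.1477  0.1132] rpy [ 3.1414 -0.     -1.5264] F [-0.4 -2.3  4.3] w 0.0525 gf 10.0 q6 -0.051
scene cup 0.75 [ 0.4739 -0.147   0.0344]
scene cup 0.22 [ 0.4701 -0.1456  0.1055]
scene cup_mouth 0.57 [ 0.4698 -0.1459  0.1055]
side cup 0.87 [ 0.4745 -0.1442  0.0341]
side cup_mouth 0.55 [ 0.4714 -0.1462  0.1033]
wrist cup 0.81 [ 0.4668 -0.1442  0.0312]
```

The cup is upright (base z≈0.034 on the wall top, mouth ≈0.104). I'll set it down on the worktop outside the tray to square it, then regrip on the band.

Request:
move_arm:
  increments:
    - {"jaw": -1,"dx": 0,"dy": 0,"dz": -0.015,"twist": 0}
    - {"jaw": -1,"dx": -0.01,"dy": 0,"dz": -0.01,"twist": 0}
    - {"jaw": -1,"dx": -0.02,"dy": 0,"dz": 0,"twist": 0}
    - {"jaw": -1,"dx": -0.02,"dy": 0,"dz": 0.01,"twist": 0}
    - {"jaw": -1,"dx": 0,"dy": 0,"dz": 0.02,"twist": 0}
    - {"jaw": -1,"dx": 0,"dy": 0,"dz": 0.018,"twist": 0}
    - {"jaw": -1,"dx": 0,"dy": 0,"dz": 0.008,"twist": 0}
    - {"jaw": -1,"dx": 0,"dy": 0,"dz": 0.003,"twist": 0}
    - {"jaw": -1,"dx": 0,"dy": 0,"dz": 0.002,"twist": 0}

```text
t: 13.7
eef_pos: [0.4688, -0.0983, 0.0771]
ee_rot: [3.138, -0.0, -1.527]
force: [-8.9, 6.8, 13.5]
width: 0.0525
gripper_force: 10.0
```

```bash
python3 look.py
```

```text
t 13.7 pos [ 0.4688 -0.0983  0.0771] rpy [ 3.1384 -0.0002 -1.5273] F [-8.9  6.8 13.5] w 0.0525 gf 10.0 q6 -0.161
scene cup 0.55 [ 0.4673 -0.0956  0.0002]
scene cup_mouth 0.58 [ 0.4681 -0.0961  0.0672]
side cup_mouth 0.7 [ 0.4695 -0.0971  0.0679]
wrist cup 0.84 [ 0.4637 -0.0979 -0.0011]
wrist cup_mouth 0.98 [ 0.4697 -0.0969  0.0664]
```

Request:
move_arm:
  increments:
    - {"jaw": 0.5,"dx": 0,"dy": 0,"dz": 0,"twist": 0}
    - {"jaw": 0.5,"dx": 0,"dy": 0,"dz": 0,"twist": 0}
    - {"jaw": 0.5,"dx": 0,"dy": 0,"dz": 0,"twist": 0}
    - {"jaw": 0.5,"dx": 0,"dy": 0,"dz": -0.016,"twist": 0}
    - {"jaw": 0.5,"dx": 0,"dy": 0,"dz": 0,"twist": 0}
    - {"jaw": -1,"dx": 0,"dy": 0,"dz": 0,"twist": 0}
    - {"jaw": -1,"dx": 0,"dy": 0,"dz": 0,"twist": 0}
    - {"jaw": -1,"dx": 0,"dy": 0,"dz": 0,"twist": 0}
    - {"jaw": -1,"dx": 0,"dy": 0,"dz": 0,"twist": 0}
    - {"jaw": -1,"dx": 0,"dy": 0,"dz": 0,"twist": 0}
  force: 40

```text
t: 14.98
eef_pos: [0.4698, -0.0984, 0.0929]
ee_rot: [3.141, -0.0, -1.527]
force: [0.3, 0.2, 1.1]
width: 0.0524
gripper_force: 40.0
```

```bash
python3 look.py
python3 - <<'E'
from h import *
a=arm.grab_frame('wrist');b=arm.grab_frame('side')
cv2.imwrite('pics/g.png',np.hstack([cv2.resize(b[130:280,270:420],(400,400),interpolation=2),cv2.resize(a[50:370,160:480],(400,400))]))
E
```

```text
t 14.98 pos [ 0.4698 -0.0984  0.0929] rpy [ 3.1411 -0.     -1.5269] F [0.3 0.2 1.1] w 0.0524 gf 40.0 q6 -0.161
scene cup 0.87 [ 0.4717 -0.0956 -0.0014]
scene cup_mouth 0.67 [ 0.4703 -0.0946  0.0698]
scene cup_mouth 0.49 [ 0.4723 -0.0978 -0.0004]
side cup 0.62 [ 0.4707 -0.0987 -0.0034]
side cup_mouth 0.86 [ 0.469  -0.0964  0.0658]
wrist cup 0.61 [ 0.4632 -0.0973 -0.001 ]
wrist cup_mouth 0.82 [ 0.4687 -0.0968  0.067 ]
```

View pics/g.png

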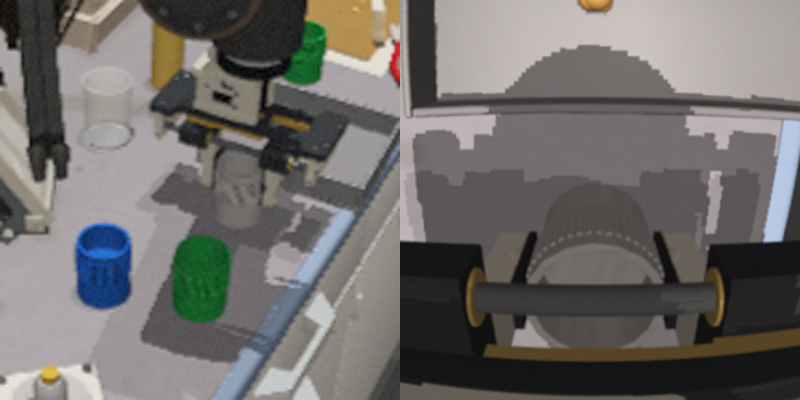

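The cup is upright, empty and gripped at its band (wrist crop (595,260)). Next: lift, turn the gripper narrow side on to clear the fixture, and carry to the mount.

Request:
move_arm:
  increments:
    - {"jaw": -1,"dx": 0,"dy": 0,"dz": -0.028,"twist": 0.12}
    - {"jaw": -1,"dx": 0,"dy": 0,"dz": -0.028,"twist": 0.12}
    - {"jaw": -1,"dx": 0,"dy": 0,"dz": -0.028,"twist": 0.12}
    - {"jaw": -1,"dx": 0,"dy": 0,"dz": 0,"twist": 0.12}
    - {"jaw": -1,"dx": 0,"dy": 0,"dz": 0,"twist": 0.12}
    - {"jaw": -1,"dx": 0,"dy": 0,"dz": 0,"twist": 0.12}
    - {"jaw": -1,"dx": 0,"dy": 0,"dz": 0,"twist": 0.12}
    - {"jaw": -1,"dx": 0,"dy": 0,"dz": 0,"twist": 0.12}
    - {"jaw": -1,"dx": 0,"dy": 0,"dz": 0,"twist": 0.12}
    - {"jaw": -1,"dx": 0,"dy": 0,"dz": 0,"twist": 0.12}
    - {"jaw": -1,"dx": 0,"dy": 0,"dz": 0,"twist": 0.12}
    - {"jaw": -1,"dx": 0,"dy": 0,"dz": 0,"twist": 0.12}

```text
t: 16.53
eef_pos: [0.4697, -0.0984, 0.1771]
ee_rot: [3.141, -0.0, -2.973]
force: [0.3, -0.2, -0.7]
width: 0.0525
gripper_force: 40.0
```

Request:
move_arm:
  increments:
    - {"jaw": -1,"dx": -0.0074,"dy": 0.034,"dz": 0,"twist": 0}
    - {"jaw": -1,"dx": -0.0074,"dy": 0.034,"dz": 0,"twist": 0}
    - {"jaw": -1,"dx": -0.0074,"dy": 0.034,"dz": 0,"twist": 0}
    - {"jaw": -1,"dx": -0.0074,"dy": 0.034,"dz": 0,"twist": 0}
    - {"jaw": -1,"dx": -0.0074,"dy": 0.034,"dz": 0,"twist": 0}
    - {"jaw": -1,"dx": -0.0074,"dy": 0.034,"dz": 0,"twist": 0}
    - {"jaw": -1,"dx": -0.0074,"dy": 0.034,"dz": 0,"twist": 0}
    - {"jaw": -1,"dx": 0,"dy": 0,"dz": 0,"twist": 0}

```text
t: 17.2
eef_pos: [0.4806, 0.15, 0.1775]
ee_rot: [3.141, 0.002, -2.963]
force: [1.5, 0.1, -0.8]
width: 0.0522
gripper_force: 40.0
```

```bash
cat > look2.py <<'E'
from h import *
s=st();P=[]
for c in('wrist','scene','side'):
  arm.grab_frame(c)
  for n in('mount_seat','mount','mount_pin','plunger','cup','cup_mouth'):
    for d in arm.pinpoint(c,n)[:4]:
      p=np.array(d['position'])
      if n[:3]!='cup' and np.hypot(*(p[:2]-[.484,.252]))<.04 or n[:3]=='cup' and np.hypot(*(p[:2]-s['eef_pos'][:2]))<.03:print(c,n,round(d['score'],2),p)
E
python3 look2.py
```

```text
t 17.2 pos [0.4806 0.15   0.1775] rpy [ 3.1406  0.0024 -2.9632] F [ 1.5  0.1 -0.8] w 0.0522 gf 40.0 q6 -2.086
wrist mount_seat 0.59 [0.482  0.2479 0.0195]
wrist mount 0.61 [0.4903 0.2469 0.0006]
wrist mount_pin 0.87 [0.5006 0.2574 0.0321]
wrist mount_pin 0.47 [0.4887 0.2497 0.0023]Traceback (most recent call last):
  File "look2.py", line 6, in <module>
    for d in arm.pinpoint(c,n)[:4]:
             ~~~~~~~~~~~~^^^^^
ValueError: it knows: cup, cup_mouth, cup_socket, glass_beaker, jar, lump, mount, mount_pin, mount_seat, tray, weight
```

```bash
sed -i "s/'plunger',//" look2.py
python3 - <<'E'
from h import *
for c,(u,v) in(('scene',(261,266)),('side',(289,272))):
    im=cv2.imread(f'pics/{c}.png');x0,y0=u-14,v-18
    hs=cv2.cvtColor(im[y0:y0+36,x0:x0+28],cv2.COLOR_BGR2HSV)
    m=(hs[...,1]>120)&(hs[...,0]>10)&(hs[...,0]<35);y,x=np.nonzero(m);print(c,m.sum(),x0+x.min(),x0+x.max(),y0+y.min(),y0+y.max())
    print(toplane(c,np.array([[x0+x.mean()+.0,y0+y.mean()]]),.0575),toplane(c,np.array([[x0+(x.min()+x.max())/2,y0+y.mean()]]),.0575))
    for p in([.4843,.2505,.06],[.4843,.2505,.02]):print(proj(c,p))
E
python3 look2.py
```

```text
scene 26 256 261 259 263
[[0.4836 0.2521 0.0575]] [[0.4836 0.2521 0.0575]]
[[258.7705 259.8133]]
[[260.389  270.1283]]
side 32 286 291 267 273
[[0.4825 0.2513 0.0575]] [[0.4819 0.2509 0.0575]]
[[287.7044 268.842 ]]
[[288.2117 280.4529]]
t 17.4 pos [0.4791 0.1445 0.1769] rpy [-3.1413 -0.001  -2.9668] F [-0.1 -0.6 -1.3] w 0.0525 gf 40.0 q6 -2.082
wrist mount_seat 0.89 [0.4859 0.2498 0.0205]
wrist mount 0.67 [0.4868 0.2475 0.005 ]
wrist mount_pin 0.82 [0.4974 0.2574 0.0351]
wrist cup 0.71 [0.4767 0.145  0.0808]
wrist cup_mouth 0.92 [0.4808 0.1421 0.1521]
scene mount_seat 0.57 [0.4846 0.2498 0.0188]
scene mount 0.96 [ 0.4867  0.245  -0.0032]
scene mount_pin 0.87 [0.4976 0.2656 0.037 ]
scene cup 0.92 [0.4865 0.1425 0.0798]
scene cup_mouth 0.64 [0.4806 0.1464 0.1525]
side mount_seat 0.85 [0.4853 0.2491 0.0171]
side mount 0.59 [ 0.486   0.2488 -0.0016]
side mount_pin 0.69 [0.5012 0.2578 0.0319]
side cup 0.57 [0.4864 0.1474 0.0827]
side cup_mouth 0.73 [0.4832 0.146  0.1509]
side cup_mouth 0.2 [0.4835 0.146  0.0803]
```

Request:
move_arm:
  increments:
    - {"jaw": -1,"dx": -0.0055,"dy": 0.026,"dz": 0,"twist": 0}
    - {"jaw": -1,"dx": -0.0055,"dy": 0.026,"dz": 0,"twist": 0}
    - {"jaw": -1,"dx": -0.0055,"dy": 0.026,"dz": 0,"twist": 0}
    - {"jaw": -1,"dx": -0.0055,"dy": 0.0255,"dz": 0,"twist": 0}
    - {"jaw": -1,"dx": 0,"dy": 0,"dz": 0.008,"twist": 0}
    - {"jaw": -1,"dx": 0,"dy": 0,"dz": 0.006,"twist": 0}
    - {"jaw": -1,"dx": 0,"dy": 0,"dz": 0,"twist": 0}

```text
t: 18.88
eef_pos: [0.4823, 0.2501, 0.1615]
ee_rot: [-3.14, -0.003, -2.967]
force: [0.3, -0.0, -1.0]
width: 0.0522
gripper_force: 40.0
```

```bash
python3 look2.py
```

```text
t 18.88 pos [0.4823 0.2501 0.1615] rpy [-3.1401 -0.0027 -2.9666] F [ 0.3 -0.  -1. ] w 0.0522 gf 40.0 q6 -2.234
wrist mount_seat 0.8 [0.4827 0.2492 0.0211]
wrist mount 0.71 [0.4858 0.2505 0.1353]
wrist mount 0.59 [0.4899 0.2506 0.0031]
wrist cup 0.98 [0.4799 0.2525 0.0667]
wrist cup_mouth 0.66 [0.48   0.2491 0.066 ]
wrist cup_mouth 0.6 [0.4873 0.2486 0.1343]
scene mount_seat 0.85 [0.4824 0.2505 0.0171]
scene mount 0.87 [ 0.4877  0.2497 -0.0023]
scene mount_pin 0.69 [0.4981 0.264  0.034 ]
scene cup 0.66 [0.4858 0.2496 0.0702]
scene cup_mouth 0.84 [0.4837 0.2517 0.14  ]
side mount_seat 0.63 [0.4856 0.2477 0.017 ]
side mount 0.69 [ 0.4813  0.2461 -0.0014]
side mount_pin 0.89 [0.4998 0.2598 0.0358]
side cup 0.56 [0.4828 0.2447 0.0008]
side cup 0.5 [0.4881 0.2487 0.0156]
side cup_mouth 0.74 [0.4867 0.249  0.1384]
```

Aligned within the fit's play. Descending with force checks.

Request:
move_arm:
  increments:
    - {"jaw": -1,"dx": 0,"dy": 0,"dz": 0.005,"twist": 0}
    - {"jaw": -1,"dx": 0,"dy": 0,"dz": 0.005,"twist": 0}
    - {"jaw": -1,"dx": 0,"dy": 0,"dz": 0.005,"twist": 0}
    - {"jaw": -1,"dx": 0,"dy": 0,"dz": 0.004,"twist": 0}
    - {"jaw": -1,"dx": 0,"dy": 0,"dz": 0,"twist": 0}

```text
t: 20.2
eef_pos: [0.4827, 0.2503, 0.1428]
ee_rot: [-3.14, -0.002, -2.967]
force: [-0.8, -0.9, -1.9]
width: 0.0525
gripper_force: 40.0
```

Request:
move_arm:
  increments:
    - {"jaw": -1,"dx": 0,"dy": 0,"dz": 0.005,"twist": 0}
    - {"jaw": -1,"dx": 0,"dy": 0,"dz": 0.004,"twist": 0}
    - {"jaw": -1,"dx": 0,"dy": 0,"dz": 0.003,"twist": 0}
    - {"jaw": -1,"dx": 0,"dy": 0,"dz": 0,"twist": 0}

```text
t: 20.53
eef_pos: [0.4829, 0.2505, 0.1314]
ee_rot: [-3.141, -0.001, -2.967]
force: [-0.1, -0.3, -1.4]
width: 0.052
gripper_force: 40.0
```

Request:
move_arm:
  increments:
    - {"jaw": -1,"dx": 0,"dy": 0,"dz": 0.004,"twist": 0}
    - {"jaw": -1,"dx": 0,"dy": 0,"dz": 0.002,"twist": 0}
    - {"jaw": -1,"dx": 0,"dy": 0,"dz": 0.001,"twist": 0}
    - {"jaw": -1,"dx": 0,"dy": 0,"dz": 0.001,"twist": 0}
    - {"jaw": -1,"dx": 0,"dy": 0,"dz": 0,"twist": 0}

```text
t: 20.95
eef_pos: [0.4832, 0.2507, 0.1246]
ee_rot: [-3.141, 0.0, -2.967]
force: [-2.9, -1.1, 3.5]
width: 0.0524
gripper_force: 40.0
```

Request:
move_arm:
  increments:
    - {"jaw": -1,"dx": 0,"dy": 0,"dz": 0.002,"twist": 0}
    - {"jaw": -1,"dx": 0,"dy": 0,"dz": 0,"twist": -0.06}
    - {"jaw": -1,"dx": 0,"dy": 0,"dz": 0,"twist": -0.06}
    - {"jaw": -1,"dx": 0,"dy": 0,"dz": 0,"twist": -0.06}
    - {"jaw": -1,"dx": 0,"dy": 0,"dz": 0,"twist": -0.06}

```text
t: 21.37
eef_pos: [0.4835, 0.2508, 0.1242]
ee_rot: [-3.142, 0.001, -2.724]
force: [-5.2, -3.2, 15.9]
width: 0.0525
gripper_force: 40.0
```

Request:
move_arm:
  increments:
    - {"jaw": -1,"dx": 0,"dy": 0,"dz": 0,"twist": -0.06}
    - {"jaw": -1,"dx": 0,"dy": 0,"dz": 0,"twist": -0.06}
    - {"jaw": -1,"dx": 0,"dy": 0,"dz": 0,"twist": -0.06}
    - {"jaw": -1,"dx": 0,"dy": 0,"dz": 0,"twist": -0.06}

```text
t: 21.7
eef_pos: [0.4834, 0.2502, 0.1243]
ee_rot: [-3.141, 0.0, -2.484]
force: [-5.8, -5.3, 19.7]
width: 0.0522
gripper_force: 40.0
```

Request:
move_arm:
  increments:
    - {"jaw": -1,"dx": 0,"dy": 0,"dz": 0,"twist": -0.06}
    - {"jaw": -1,"dx": 0,"dy": 0,"dz": 0,"twist": -0.06}
    - {"jaw": -1,"dx": 0,"dy": 0,"dz": 0,"twist": -0.06}
    - {"jaw": -1,"dx": 0,"dy": 0,"dz": 0,"twist": -0.06}

```text
t: 22.03
eef_pos: [0.4829, 0.2495, 0.1242]
ee_rot: [-3.141, -0.002, -2.244]
force: [-7.2, -7.6, 20.8]
width: 0.0522
gripper_force: 40.0
```

Request:
move_arm:
  increments:
    - {"jaw": -1,"dx": 0,"dy": 0,"dz": 0,"twist": -0.06}
    - {"jaw": -1,"dx": 0,"dy": 0,"dz": 0,"twist": -0.06}
    - {"jaw": -1,"dx": 0,"dy": 0,"dz": 0,"twist": -0.06}
    - {"jaw": -1,"dx": 0,"dy": 0,"dz": 0,"twist": -0.06}

```text
t: 22.37
eef_pos: [0.4828, 0.2491, 0.1239]
ee_rot: [-3.141, -0.003, -2.004]
force: [-7.0, -9.6, 20.1]
width: 0.0523
gripper_force: 40.0
```

Request:
move_arm:
  increments:
    - {"jaw": -1,"dx": 0.0012,"dy": 0.0004,"dz": 0,"twist": -0.06}
    - {"jaw": -1,"dx": 0,"dy": 0,"dz": 0,"twist": -0.06}
    - {"jaw": -1,"dx": 0,"dy": 0,"dz": 0,"twist": -0.06}
    - {"jaw": -1,"dx": 0,"dy": 0,"dz": 0,"twist": -0.06}

```text
t: 22.7
eef_pos: [0.483, 0.2484, 0.1233]
ee_rot: [-3.14, -0.001, -1.764]
force: [4.3, -9.3, 1.9]
width: 0.0528
gripper_force: 40.0
```

Request:
move_arm:
  increments:
    - {"jaw": -1,"dx": 0,"dy": 0,"dz": 0,"twist": -0.06}
    - {"jaw": -1,"dx": 0,"dy": 0,"dz": 0,"twist": -0.06}
    - {"jaw": -1,"dx": 0,"dy": 0,"dz": 0,"twist": -0.06}
    - {"jaw": -1,"dx": 0,"dy": 0,"dz": 0,"twist": -0.06}

```text
t: 23.03
eef_pos: [0.4833, 0.2479, 0.1226]
ee_rot: [-3.141, -0.003, -1.524]
force: [9.5, -13.6, -0.2]
width: 0.0522
gripper_force: 40.0
```

```bash
python3 -c "
from h import *
s=st();print(s['moment'])"
```

```text
t 23.03 pos [0.4833 0.2479 0.1226] rpy [-3.1409 -0.003  -1.5238] F [  9.5 -13.6  -0.2] w 0.0522 gf 40.0 q6 -0.792
[-5.1132 -4.1851 -0.2731]
```

The vertical force vanished near yaw ≈ -1.8, so the pins look to be in the keyways. I'll relax the side load, turn back a little and go down.

Request:
move_arm:
  increments:
    - {"jaw": -1,"dx": 0.001,"dy": -0.0007,"dz": 0,"twist": 0.06}
    - {"jaw": -1,"dx": 0,"dy": 0,"dz": 0.001,"twist": 0.06}
    - {"jaw": -1,"dx": 0,"dy": 0,"dz": 0.001,"twist": 0}
    - {"jaw": -1,"dx": 0,"dy": 0,"dz": 0.001,"twist": 0}

```text
t: 23.37
eef_pos: [0.4837, 0.2486, 0.1196]
ee_rot: [-3.141, -0.0, -1.645]
force: [4.1, -5.4, 2.5]
width: 0.0525
gripper_force: 40.0
```

Request:
move_arm:
  increments:
    - {"jaw": -1,"dx": 0.0004,"dy": -0.0003,"dz": 0.002,"twist": 0}
    - {"jaw": -1,"dx": 0,"dy": 0,"dz": 0.002,"twist": 0}
    - {"jaw": -1,"dx": 0,"dy": 0,"dz": 0.001,"twist": 0}
    - {"jaw": -1,"dx": 0,"dy": 0,"dz": 0,"twist": 0}
  force: 55

```text
t: 23.7
eef_pos: [0.4838, 0.2485, 0.1147]
ee_rot: [-3.141, 0.0, -1.645]
force: [2.1, -2.8, 5.0]
width: 0.0522
gripper_force: 55.0
```

Request:
move_arm:
  increments:
    - {"jaw": -1,"dx": 0,"dy": 0,"dz": 0.001,"twist": 0}
    - {"jaw": -1,"dx": 0,"dy": 0,"dz": 0.001,"twist": 0}
    - {"jaw": -1,"dx": 0,"dy": 0,"dz": 0,"twist": 0}

```text
t: 23.95
eef_pos: [0.4838, 0.2485, 0.113]
ee_rot: [-3.141, 0.0, -1.644]
force: [1.3, -4.0, 7.5]
width: 0.0525
gripper_force: 55.0
```

Request:
move_arm:
  increments:
    - {"jaw": -1,"dx": 0.0003,"dy": 0,"dz": 0.001,"twist": 0}
    - {"jaw": -1,"dx": 0,"dy": 0,"dz": 0.001,"twist": 0}
    - {"jaw": -1,"dx": 0,"dy": 0,"dz": 0,"twist": 0}

```text
t: 24.2
eef_pos: [0.4838, 0.2485, 0.1128]
ee_rot: [-3.14, 0.001, -1.644]
force: [-6.7, -4.9, 27.5]
width: 0.0523
gripper_force: 55.0
```

Request:
move_arm:
  increments:
    - {"jaw": -1,"dx": 0,"dy": 0,"dz": 0.001,"twist": 0}
    - {"jaw": -1,"dx": 0,"dy": 0,"dz": 0,"twist": 0}
    - {"jaw": -1,"dx": 0,"dy": 0,"dz": 0,"twist": 0}

```text
t: 24.45
eef_pos: [0.4838, 0.2485, 0.1128]
ee_rot: [-3.14, 0.001, -1.644]
force: [-9.4, -6.0, 37.4]
width: 0.0525
gripper_force: 55.0
```

```bash
python3 look2.py
python3 - <<'E'
from h import *
a=arm.grab_frame('scene');b=arm.grab_frame('wrist');arm.grab_frame('scene')
for d in arm.pinpoint('scene','lump_0')[:4]+arm.pinpoint('wrist','lump_0')[:4]:print(round(d['score'],2),np.array(d['position']))
cv2.imwrite('pics/f.png',np.hstack([cv2.resize(a[140:300,200:420],(440,320),interpolation=2),cv2.resize(b[0:400,120:520],(320,320))]))
E
```

```text
t 24.45 pos [0.4838 0.2485 0.1128] rpy [-3.1395  0.0011 -1.6437] F [-9.4 -6.  37.4] w 0.0525 gf 55.0 q6 -0.909
wrist cup 0.58 [0.4784 0.251  0.0196]
wrist cup_mouth 0.73 [0.4817 0.2496 0.0875]
scene mount_seat 0.63 [0.4857 0.2519 0.0157]
scene mount 0.55 [0.4841 0.2501 0.0001]
scene mount_pin 0.65 [0.4965 0.2661 0.0361]
scene mount_pin 0.65 [0.4826 0.253  0.0197]
scene cup 0.74 [0.4884 0.2507 0.0189]
side mount_seat 0.72 [0.4859 0.2467 0.017 ]
side mount 0.58 [0.4838 0.2491 0.0002]
side mount_pin 0.66 [0.4989 0.2572 0.0361]
side cup 0.76 [0.4853 0.2509 0.0159]
side cup_mouth 0.66 [0.4828 0.2501 0.0874]
0.52 [ 0.4722 -0.2145  0.0112]
0.52 [ 0.4824 -0.2444  0.0147]
0.45 [ 0.4615 -0.2708  0.0071]
```

View pics/f.png

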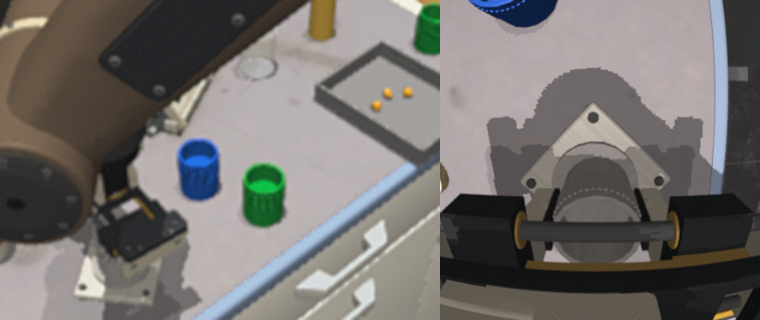

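The three lumps lie in the tray (388,92), (376,105), (408,92). The cup is home: hard stop at TCP z 0.1128, against 0.1129 expected, with the base at 0.018–0.020. I'll ease the push to a moderate hold.

Request:
move_arm:
  increments:
    - {"jaw": -1,"dx": 0,"dy": 0,"dz": -0.001,"twist": 0}
    - {"jaw": -1,"dx": 0,"dy": 0,"dz": 0,"twist": 0}
    - {"jaw": -1,"dx": 0,"dy": 0,"dz": 0,"twist": 0}
    - {"jaw": -1,"dx": 0,"dy": 0,"dz": 0,"twist": 0}

```text
t: 25.93
eef_pos: [0.4838, 0.2485, 0.1128]
ee_rot: [-3.14, 0.001, -1.644]
force: [-6.6, -5.3, 26.5]
width: 0.0524
gripper_force: 55.0
```

```bash
python3 -c "
from station import arm
print(arm.job_done())"
```

```text
the job is handed in; nothing more can be done
None
```

The job is handed in at about 26 s: the three lumps are in the tray, the cup is keyed on the post and pushed fully home, and the gripper still holds it down with about 26 N.

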